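# Unscrew the red cap from the brass valve

## Robot

A 7-joint arm with a two-finger parallel gripper is mounted at the origin on the work surface. World frame = base frame: x ahead of the robot, y to its left, z up, the work surface at z = 0. Lengths are in m, angles in rad, forces in N, time in s.
With the tool pointing down it reaches from about 0.425 to 0.975 m from the base axis. Payload 16.7 kg.
Tool frame: the origin (TCP) lies midway between the tips of the shut fingers; the grasp point (between the pads) lies 19 mm behind it (arm.grasp_offset is the distance from the TCP to the grasp point, in m); z points along the fingers, y is the direction in which the jaws open and shut (so a half turn about z gives the same grasp; the last joint's range is limited). The gripper opens to 85 mm and grips with 20 to 120 N. Pads are 22 mm wide; open, the fingers measure 114 mm over their backs; the gripper's body (76 mm by 85 mm) begins 54 mm behind the grasp point. The pads swing forward as they close: fully open they stand 13 mm farther back than shut.
Start: joints at [-1.294, 0.426, 0.074, 1.606, -0.034, 1.111, -0.067], TCP at [0.279, 0.614, 0.231] pointing down, gripper open.
Joint ranges: [-2.85, 2.85], [-0.5, 2.14], [-1.23, 1.37], [0.21, 2.46], [-1.02, 4.16], [0.16, 2.05], [-2.73, 2.73]. Speed limits (rad/s): [1.89, 1.89, 2.39, 2.39, 3.01, 3.01, 3.01].

## Interface

Orientations are given as a unit quaternion [x, y, z, w].
In Python, from workcell import arm gives the robot as it stands.
- The arm moves only by the tool move_arm, never from a script. Its argument "motion" is text: rows parted by semicolons, each of 5 numbers parted by spaces: the closure in counts, from 0 (fully open) to 255 (shut), then the shift along the tool's x, y, z in m, then the turn about the tool's z in degrees. In form: grip x y z turn; .... A call has exactly 5 rows; each row is the pose to reach, as a shift and turn from the pose commanded when the call began, along the tool's axes at that moment; what a row does not reach only later rows make up. A row lasts 1/12 s, in which the tool goes at most 41.7 mm and 7.16 degrees, less where a joint would pass 70% of its speed; a pose out of reach is approached as far as the arm can. A call with a gripper value outside its range is refused whole. The fingers move at their own pace and stop on an object; "grip_force" is the grip in N (left out, the last holds). Time passes only in rows, so rows that repeat a pose let the fingers close, or fill a call up. It gives the time, the measured TCP pose, the force and the opening at its end, in the units of the state.
- arm.get_obs(): the state, without advancing time (a new reading comes with each control period).
- arm.read_camera(name): name is "side" or "top" or "wrist"; returns (picture, depth): 384x512x3 uint8, red, green, blue; 384x512 float32, m along the optical axis (not along the pixel's ray), 0 where there is no reading.
- arm.camera_info(name): a dict with "K" (3x3 intrinsics, pixels), "distortion" ([k1, k2, p1, p2, k3] as OpenCV has them; the pictures are not rectified), "position" and "orientation" of the camera in the world. Camera axes: x right, y down, z forward; pixel columns grow to the right and rows downward; lengths in m; the calibration is good to about 2 mm. A picture is of the moment at which its call begins: read the wrist's pose just before it. camera_info takes no time and is no camera call; for the wrist camera it gives the pose at the moment of the call.
- arm.job_done(): hands the job in, once; it reports no verdict.
Trained networks look in the newest picture that a camera, given by its name, has taken for a name from the list of things; names that differ only in an ending like _2 or _b are one class to them, and where a whole thing is asked for, a point or a joint stands for the part that bears it (a point fixed in the world has none). Each returns a list of dicts, best first, with "confidence" (0 to 1); they miss things now and then, are a little off and sometimes report something else, mostly with a low value. They report only what shows in the picture. A call takes as long as a camera call. They do not tell look-alikes from the thing itself.
- arm.outline_of(camera, name): "region" (384x512 bool, what is visible of it) and "bbox" ([left, top, width, height] as shares, 0 to 1, of the picture: columns of its width, rows of its height, round what is visible of it).
- arm.mark_of(camera, name): "xy" ([column, row] as shares, 0 to 1, of the picture: columns of its width, rows of its height: a listed point, or the origin of a listed thing).
The state is a dict: "t": time; "qpos": joint angles; "qvel": joint speeds; "tau": joint torques, N m; "tool_pos": TCP position; "orientation": TCP orientation; "contact_force": force on the tool from outside, world axes, zero at the start; "ft_torque": the same for the moment, N m; "opening": opening from 0.0 (shut) to 1.0 (fully open).
Only numpy, scipy, OpenCV 4.12 (cv2) and the standard library are available. Lean on these libraries where they do the work, as an engineer would, in place of code of your own. Each camera call takes 0.05 s, during which the arm holds its last target.

## Task

Unscrew the red cap from its brass valve by turning it counter-clockwise (seen from above) a good third of a turn (in two or more short turns if that is easier), lift it clear and set it down, open side down, in the empty white tray without dropping it. Do not touch the blue cap on the other valve.

Things in the scene. Friction and masses are not known exactly. Their poses are not given: they have to be found in the camera images.
- red_cap: Red fluted round cap, 52 mm across, 32 mm tall, 70 g, screwed on an upright brass port. Origin: centre of its lower rim, z up, x along the white mark on its top. Grip it round the side at any yaw. It turns easily, with 2 mm sideways play. About 2.0 rad counter-clockwise (from above) from the start frees it; it need not rise while turning; then it must go up 20 mm to clear the port.
- red_valve: Fixed brass valve under the red cap, on a dark 110 mm square plate. Origin: on the table, on the port's axis; z up; side stem along -x. Cap's rim sits 75 mm above the origin on a 49 mm wide shoulder; free room beside and below the rim. Angle from valve x to cap x, counter-clockwise: 0.03 to 0.25 rad at the start, held by the thread up to 1.75, free to lift 1.75 to 2.5, stop at 2.54.
- tray: Empty white open tray, 170 x 170 mm outside, 35 mm high, walls and floor 5 mm thick, fixed to the table. Origin: centre of its underside; z up. Its inner floor is 5 mm above the origin. The red cap must finally stand on it, its centre within 60 mm of the tray's centre along each side.
- blue_cap: Blue cap of the same shape (52 mm across, 32 mm tall) on a second valve of the same kind, its top 107 mm above the table: to be left alone. Origin: centre of its lower rim.
Not all that is in view belongs to the job. What is shaped like the tray but purple is not meant.

How it is judged:
On the way, in this order (a step that is already met when the one before it is completed fails the run):
1. the red cap has been turned most of the way (75 degrees from the valve's x axis) while still seated on the port (angle between the x axis of red_cap and the x axis of red_valve, either way round above 1.3 rad and z of red_cap in the frame of red_valve below 0.083 m and horizontal distance between red_cap and red_valve below 0.01 m), for 0.05 s.
2. the red cap has been lifted clear of the port (z of red_cap in the frame of red_valve above 0.093 m), for 0.05 s.
At the end, for the whole second after the job is handed in: The red cap stands at rest on the floor of the white tray, open side down (within 11 degrees of upright; rim within 10 mm of the tray's inner floor), its centre within 60 mm of the tray's centre along each side, and is released (x of red_cap in the frame of tray between -0.06 and 0.06 m and y of red_cap in the frame of tray between -0.06 and 0.06 m and z of red_cap in the frame of tray below 0.015 m and angle between red_cap's own z axis and vertical below 0.2 rad and linear speed of red_cap below 0.02 m/s); the robot touches nothing.
It fails at once if the red cap is dropped (falls freely from more than about 40 mm) (linear speed of red_cap above 0.9 m/s and contact force between the fingers and red_cap below 0.05 N).
It fails at once if the blue cap is touched with more than 2 N (contact force between any of the fingers, the arm and blue_cap above 2 N).
It fails at once if the blue cap is moved by more than 10 mm (distance of blue_cap from where it was at the start of the episode above 0.01 m).
It also fails if it takes over 51 s, if anything falls off the work surface, if the arm or the gripper's body presses on something with over 40 N, if the wrist force passes 120 N, or if a joint passes its speed limit or range.

## Working session

There is one attempt and no reset: what is moved stays moved. The work goes in short steps, Python scripts to look and compute and a tool call to move; the robot and the scene stay as the last step left them, time stands still between calls to the robot, and variables do not carry over. Pictures are saved under pics/ and viewed, and the job is handed in when it is done.

Besides the shell and the picture viewer there is one more tool, called after "Request:" as name(argument=value, ...) on one line, values as JSON. move_arm: Moves the arm, as the interface text tells. Its arguments: {"type":"object","properties":{"motion":{"type":"string"},"grip_force":{"type":"number"}},"required":["motion"]}

```bash
mkdir -p pics; ls
cat > h.py <<'E'
import numpy as np, cv2
from workcell import arm
from scipy.spatial.transform import Rotation as R
def cam(n):
    i=arm.camera_info(n); p,d=arm.read_camera(n); return i,p,d
def cloud(i,d):
    h,w=d.shape; u,v=np.meshgrid(np.arange(w),np.arange(h))
    pts=np.stack([u,v],-1).reshape(-1,1,2).astype(np.float64)
    n=cv2.undistortPoints(pts,np.array(i["K"],float),np.array(i["distortion"],float)).reshape(h,w,2)
    c=np.dstack([n[...,0]*d,n[...,1]*d,d])
    return c@R.from_quat(i["orientation"]).as_matrix().T+np.array(i["position"])
E
python3 - <<'E'
from h import *
for n in("top","side","wrist"):
    i,p,d=cam(n); cv2.imwrite(f"pics/{n}0.png",cv2.cvtColor(p,cv2.COLOR_RGB2BGR)); np.savez(f"{n}0.npz",p=p,d=d,c=cloud(i,d))
    print(n,i["position"],i["orientation"],i["K"][0][0])
o=arm.get_obs();print(o)
E
```

```text
pics
top [0.32627873 0.02701292 1.00926784] [-0.70176956  0.70773325 -0.05595055  0.05918329] 423.0427196182328
side [-0.1974052  -0.65481585  0.71388724] [ 0.81799075 -0.32846526  0.18889363 -0.43280586] 438.1182132450495
wrist [0.21028963 0.64570915 0.37307329] [0.83113358 0.53565832 0.08081447 0.12552353] 286.466542861387
{'t': 0.15, 'qpos': array([-1.29356275,  0.42661013,  0.07390248,  1.60645125, -0.03409045,
        1.11080772, -0.06708172]), 'qvel': array([-0.00026695, -0.00268923,  0.00016035, -0.00041564,  0.00046361,
       -0.00116402,  0.00066091]), 'tau': array([ 2.39286004e-03, -9.50303078e+01,  3.76224518e+00, -4.63767314e+01,
        1.92319049e-02,  7.61939009e-03,  2.02814601e-05]), 'tool_pos': array([0.2793011 , 0.61415762, 0.23076218]), 'orientation': array([ 2.11776603e-01,  9.77317969e-01, -5.04368594e-04, -6.09939566e-05]), 'contact_force': array([-0.14332082,  0.3160241 ,  0.08030136]), 'ft_torque': array([ 0.00328107,  0.02158067, -0.02366407]), 'opening': 0.9973550453356714}
```

View pics/top0.png

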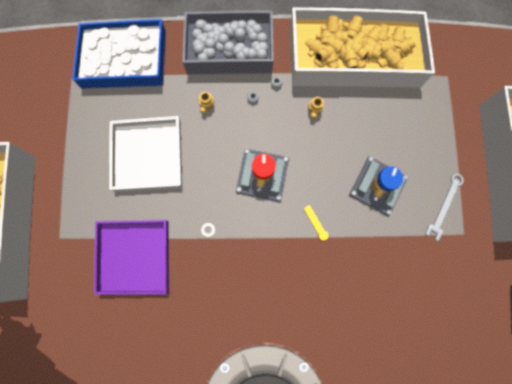

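View pics/side0.png

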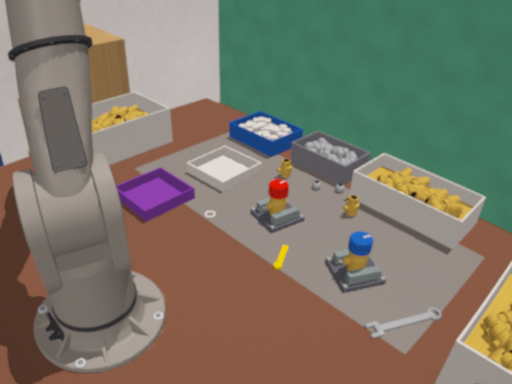

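View pics/wrist0.png

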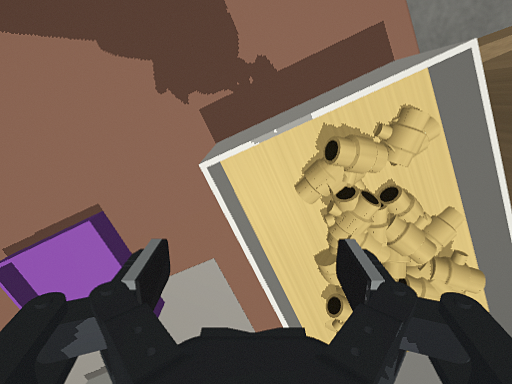

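The top view shows the red cap at (263,167), the blue cap at (390,179), the white tray at (146,154), and its purple look-alike at (131,258). The side view agrees: red (279,189), blue (360,243), white tray (224,168), purple tray (155,193). The white bins with yellow fittings at (360,45) and on the left are full and larger than the tray. I choose the red cap and the empty white tray.

Run:
```python
from h import *
for n in("top","side"):
    z=np.load(n+"0.npz");p=z["p"].astype(int);c=z["c"];r,g,b=p[...,0],p[...,1],p[...,2]
    for nm,m in(("red",(r>150)&(g<60)&(b<60)),("blue",(b>120)&(r<60)&(g<90)&(c[...,2]>0.06))):
        m=m&(c[...,2]>0.03)
        if nm=="blue": m&=c[...,1]<0
        q=c[m];print(n,nm,len(q),q[:,2].min(),np.percentile(q[:,2],[50,95]))
        t=q[q[:,2]>0.102];print(" top: ",np.median(t,0),(t.min(0)+t.max(0))/2,np.ptp(t,axis=0))
    m=(np.minimum(np.minimum(r,g),b)>150)&(c[...,2]>0.028)&(c[...,2]<0.045)&(c[...,0]>0.3)&(c[...,0]<0.75)&(c[...,1]>0.1)&(c[...,1]<0.5)
    q=c[m];print("tray rim",len(q),cv2.minAreaRect(q[:,:2].astype(np.float32)),np.median(q[:,2]))
p=cv2.imread("pics/top0.png")[120:225,205:320];cv2.imwrite("pics/crop_top.png",cv2.resize(p,None,fx=6,fy=5.5,interpolation=cv2.INTER_CUBIC))
p=cv2.imread("pics/side0.png")[160:240,235:325];cv2.imwrite("pics/crop_side.png",cv2.resize(p,None,fx=6,fy=6,interpolation=cv2.INTER_CUBIC))
```

```text
top red 44 0.09563872700420639 [0.10541846 0.10950914]
 top:  [0.51951478 0.00485711 0.10637811] [5.21855189e-01 4.27737209e-04 1.06339701e-01] [0.01375792 0.04139392 0.00731479]
top blue 32 0.09617780683610389 [0.10574851 0.10884159]
 top:  [ 0.49865977 -0.26324833  0.10655099] [ 0.50500581 -0.27166737  0.10622442] [0.03802474 0.02647105 0.00793816]
tray rim 752 ((0.5942346453666687, 0.2820523977279663), (0.1729373186826706, 0.17070844769477844), 3.067228078842163) 0.03538382395179712
side red 274 0.07752024289831361 [0.10373561 0.10870605]
 top:  [ 0.53384373 -0.00670744  0.10677205] [ 0.18153927 -0.3164141   0.40812033] [0.75788895 0.6768035  0.61153382]
side blue 204 0.07706692361722989 [0.09312004 0.10525664]
 top:  [ 0.49034837 -0.29404918  0.10455797] [ 0.15685973 -0.46048063  0.40794872] [0.70852987 0.38867044 0.61187703]
tray rim 343 ((0.5938584208488464, 0.28530359268188477), (0.17566992342472076, 0.17770104110240936), 3.2160847187042236) 0.03393516619099224
```

View pics/crop_top.png

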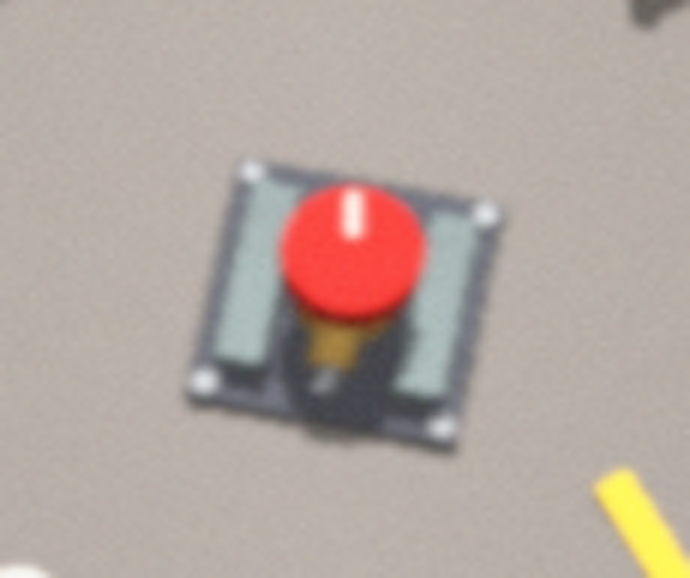

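View pics/crop_side.png

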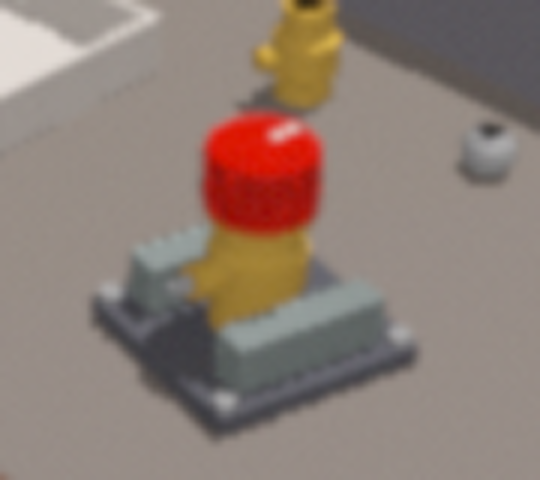

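The crops show the chosen red cap, with its white mark pointing image-up at (352,213) in the top crop. The valve plate is turned about 13° clockwise, so the cap starts at about 0.2 rad, which is within spec. Next I'll fit the poses by silhouette.

```bash
cat > fit.py <<'E'
from h import *
from scipy.optimize import minimize
def proj(i,P):
    Rm=R.from_quat(i["orientation"]).as_matrix(); 
    rv=cv2.Rodrigues(Rm.T)[0]; t=-Rm.T@np.array(i["position"])
    return cv2.projectPoints(np.array(P,float),rv,t,np.array(i["K"],float),np.array(i["distortion"],float))[0].reshape(-1,2)
def ray(i,uv,z):
    n=cv2.undistortPoints(np.array([[uv]],float),np.array(i["K"],float),np.array(i["distortion"],float)).ravel()
    d=R.from_quat(i["orientation"]).as_matrix()@np.array([n[0],n[1],1]); o=np.array(i["position"]); return o+d*(z-o[2])/d[2]
def capmask(p,kind):
    p=p.astype(int);r,g,b=p[...,0],p[...,1],p[...,2]
    m=((r>110)&(g<0.35*r)&(b<0.35*r)) if kind=="red" else ((b>90)&(r<0.35*b)&(g<0.6*b))
    m=m.astype(np.uint8)
    return cv2.morphologyEx(m,cv2.MORPH_CLOSE,np.ones((9,9),np.uint8))
def blob(m,near,rad=30):
    n,l,s,c=cv2.connectedComponentsWithStats(m)
    k=[j for j in range(1,n) if np.hypot(*(c[j]-near))<rad]; j=max(k,key=lambda j:s[j,4]); return (l==j).astype(np.uint8)
def fitcap(i,m,xy0,z0=0.075,r=0.026):
    a=np.linspace(0,2*np.pi,48,endpoint=False)
    def cost(v):
        P=[[v[0]+r*np.cos(t),v[1]+r*np.sin(t),z] for t in a for z in(z0,z0+.032)]
        h=cv2.convexHull(proj(i,P).astype(np.float32)); M=np.zeros(m.shape,np.uint8)
        cv2.fillConvexPoly(M,np.round(h*16).astype(np.int32),1,shift=4)
        return float((M!=m).sum())
    s=minimize(cost,xy0,method="Nelder-Mead",options=dict(initial_simplex=[xy0,[xy0[0]+.015,xy0[1]],[xy0[0],xy0[1]+.015]],xatol=1e-4,fatol=.5))
    return s.x,s.fun,m.sum()
E
python3 - <<'E'
from fit import *
for n,rd,bl in(("top",(263,167),(390,179)),("side",(279,189),(360,243))):
    i=arm.camera_info(n);p=np.load(n+"0.npz")["p"]
    print(n,"red",fitcap(i,blob(capmask(p,"red"),rd),[.52,.0]),"blue",fitcap(i,blob(capmask(p,"blue"),bl),[.5,-.28]))
i=arm.camera_info("top")
# crop coords -> full: 6, 5.5
f=lambda u,v:(205+u/6-.4,120+v/5.5-.4)
a=ray(i,f(352,192),.107);b=ray(i,f(352,236),.107);d=a-b;print("cap yaw",np.arctan2(d[1],d[0]))
c=[ray(i,f(*q),.008) for q in((252,172),(486,212),(442,428),(204,382))]
print("plate centre",np.mean(c,0),[np.arctan2(*(c[k]-c[3-k])[1::-1]) for k in(0,1)],[np.linalg.norm(c[k]-c[k-1]) for k in range(4)])
for n in("top","side"): 
    for nm in ("red_cap","red_valve","tray"):
        for q in arm.mark_of(n,nm): print(n,nm,q["confidence"],np.array(q["xy"])*[512,384],ray(arm.camera_info(n),np.array(q["xy"])*[512,384],dict(red_cap=.075,red_valve=0,tray=0)[nm]))
E
```

```text
top red (array([ 0.54167563, -0.00172158]), np.float64(106.0), np.uint64(418)) blue (array([ 0.513125 , -0.2884375]), np.float64(154.0), np.uint64(402))
side red (array([0.54369568, 0.00461884]), np.float64(71.0), np.uint64(311)) blue (array([ 0.51665819, -0.28029537]), np.float64(142.0), np.uint64(401))
cap yaw -0.014437077497069664
plate centre [ 0.54367713 -0.00190308  0.008     ] [np.float64(-0.20725547364138264), np.float64(-0.20238981613792462)] [np.float64(0.09676161057442295), np.float64(0.09686966067470687), np.float64(0.09880597569199961), np.float64(0.09735434596887922)]
top red_cap 0.69 [264.6016 167.808 ] [ 0.5427064  -0.00541397  0.075     ]
top red_cap 0.15 [387.1232 177.216 ] [ 0.51909371 -0.28614685  0.075     ]
top red_valve 0.98 [261.0176 172.416 ] [0.54862276 0.00090102 0.        ]
top tray 0.8 [148.7872 156.4032] [0.59238803 0.2787491  0.        ]
top tray 0.67 [130.2016 259.0848] [0.33967783 0.31706332 0.        ]
side red_cap 0.71 [278.2208 195.4944] [ 0.5356086  -0.00692271  0.075     ]
side red_valve 0.89 [277.7088 216.    ] [ 0.54486144 -0.00137974  0.        ]
side tray 0.87 [153.1904 194.9184] [0.34881203 0.32234016 0.        ]
side tray 0.6 [223.1808 171.8016] [0.59164725 0.28514734 0.        ]
```

Request:
move_arm(motion="0 -0.029 -0.0265 0 0; 0 -0.058 -0.053 0 0; 0 -0.087 -0.0795 0 0; 0 -0.116 -0.106 0 0; 0 -0.145 -0.1325 0 0", grip_force=40)

```text
t: 0.87
tool_pos: [0.3569, 0.432, 0.2314]
orientation: [0.212, 0.977, 0.0, -0.0]
contact_force: [2.2, 0.2, 0.2]
opening: 0.998
```

Request:
move_arm(motion="0 -0.029 -0.0265 0 0; 0 -0.058 -0.053 0 0; 0 -0.087 -0.0795 0 0; 0 -0.116 -0.106 0 0; 0 -0.145 -0.1325 0 0")

```text
t: 1.28
tool_pos: [0.4341, 0.2513, 0.2316]
orientation: [0.212, 0.977, 0.0, 0.0]
contact_force: [0.6, 0.1, -0.1]
opening: 0.999
```

Request:
move_arm(motion="0 -0.029 -0.0265 0 0; 0 -0.058 -0.053 0 0; 0 -0.087 -0.0795 0 0; 0 -0.116 -0.106 0 0; 0 -0.145 -0.1325 0 0")

```text
t: 1.7
tool_pos: [0.5113, 0.0706, 0.2317]
orientation: [0.212, 0.977, 0.0, 0.0]
contact_force: [1.0, 0.6, 0.1]
opening: 0.998
```

Request:
move_arm(motion="0 -0.029 -0.026 0 7; 0 -0.059 -0.052 0 14; 0 -0.059 -0.052 0 21; 0 -0.059 -0.052 0 28; 0 -0.059 -0.052 0 35")

```text
t: 2.12
tool_pos: [0.5432, -0.0002, 0.2313]
orientation: [0.499, 0.866, -0.0, 0.0]
contact_force: [-0.5, 0.3, -0.4]
opening: 0.998
```

Request:
move_arm(motion="0 0 0 0 7; 0 0 0 0 14; 0 0 0 0 21; 0 0 0 0 28; 0 0 0 0 35")

```text
t: 2.53
tool_pos: [0.543, 0.0008, 0.2315]
orientation: [0.736, 0.677, 0.0, 0.0]
contact_force: [0.1, -0.4, 1.0]
opening: 0.998
```

Request:
move_arm(motion="0 0 0 0 7; 0 0 0 0 14; 0 0 0 0 20; 0 0 0 0 20; 0 0 0 0 20")

```text
t: 2.95
tool_pos: [0.543, 0.0009, 0.2314]
orientation: [0.84, 0.543, -0.0, 0.0]
contact_force: [0.5, -0.0, 0.1]
opening: 1.001
```

```bash
cat > look.py <<'E'
import sys
from fit import *
tag=sys.argv[1]
o=arm.get_obs();print(o["t"],o["qpos"].round(3),o["tool_pos"].round(4),o["opening"])
i,p,d=cam("wrist");cv2.imwrite(f"pics/w{tag}.png",cv2.cvtColor(p,cv2.COLOR_RGB2BGR))
np.savez(f"w{tag}.npz",p=p,d=d,c=cloud(i,d))
T=R.from_quat(o["orientation"]).as_matrix();print("toolx yaw deg",np.degrees(np.arctan2(T[1,0],T[0,0])))
m=capmask(p,"red")
n,l,s,c=cv2.connectedComponentsWithStats(m)
print([(s[k].tolist(),c[k].round(1)) for k in range(1,n) if s[k,4]>100])
cl=cloud(i,d);q=cl[(m>0)&(d>0)];t=q[abs(q[:,2]-.107)<.006];print(len(t))
if len(t)>50: print("cap top",cv2.minEnclosingCircle(t[:,:2].astype(np.float32)),np.median(t[:,2]))
E
python3 look.py 1
```

```text
2.95 [-0.706  0.247  0.696  1.933 -0.185  1.025 -0.352] [0.543  0.0009 0.2314] 1.001065012481652
toolx yaw deg 65.75939858781649
[([226, 152, 54, 56, 2300], array([252.7, 179.6]))]
2145
cap top ((0.5419644713401794, -0.00029359027394093573), 0.02681376412510872) 0.10686398751637904
```

View pics/w1.png

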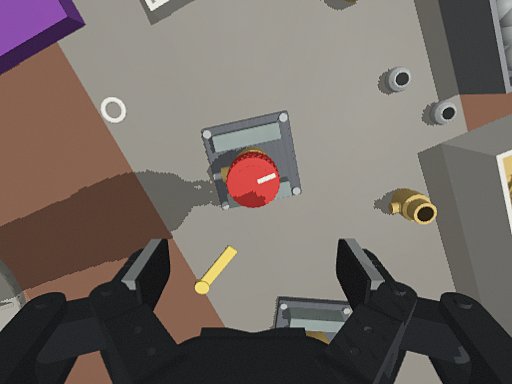

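Request:
move_arm(motion="0 -0.0015 -0.0005 0.035 0; 0 -0.0015 -0.0005 0.07 0; 0 -0.0015 -0.0005 0.105 0; 0 -0.0015 -0.0005 0.135 0; 0 -0.0015 -0.0005 0.163 0")

```text
t: 3.42
tool_pos: [0.5415, -0.0005, 0.0665]
orientation: [0.84, 0.543, -0.0, -0.0]
contact_force: [0.2, 0.6, -0.1]
opening: 0.998
```

Request:
move_arm(motion="120 0 0 0 0; 120 0 0 0 0; 120 0 0 0 0; 120 0 0 0 0; 120 0 0 0 0")

```text
t: 3.83
tool_pos: [0.5429, -0.0002, 0.0699]
orientation: [0.841, 0.542, 0.001, 0.0]
contact_force: [-0.2, 0.2, 1.7]
opening: 0.603
```

Request:
move_arm(motion="255 0 0 0 0; 255 0 0 0 0; 255 0 0 0 0; 255 0 0 0 -2; 255 0 0 0 -4")

```text
t: 4.25
tool_pos: [0.5431, -0.0002, 0.0699]
orientation: [0.821, 0.571, 0.001, 0.0]
contact_force: [-0.2, 0.5, 11.1]
opening: 0.596
```

```bash
python3 look.py 2; python3 -c "
from h import *
print(arm.get_obs()['ft_torque'],arm.get_obs()['contact_force'])
p=arm.read_camera('side')[0];cv2.imwrite('pics/s2.png',cv2.cvtColor(p,cv2.COLOR_RGB2BGR))"
```

```text
4.25 [-0.557  0.475  0.551  2.061 -0.381  0.701 -0.115] [ 5.431e-01 -2.000e-04  6.990e-02] 0.5958364316320157
toolx yaw deg 69.64534993321176
[([194, 204, 118, 128, 11705], array([252. , 268.4]))]
9879
cap top ((0.5425775051116943, 0.00029511365573853254), 0.02665138803422451) 0.10688755432384889
[ 0.04244871  0.14578941 -0.00328354] [-0.07222798  0.18494395  8.98538672]
```

View pics/w2.png

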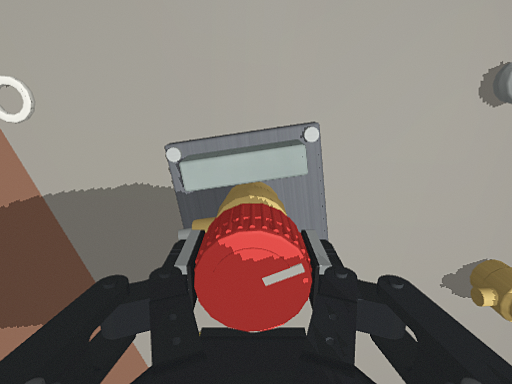

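View pics/s2.png

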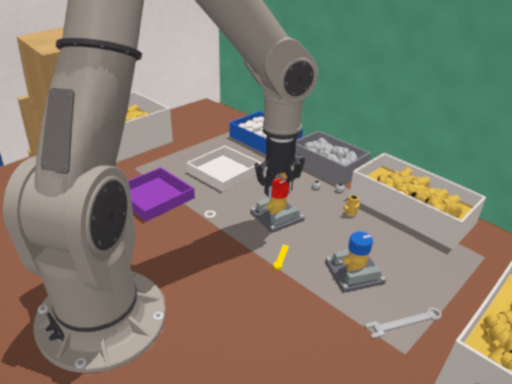

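The cap is gripped centrally: opening 0.596 (about 51 mm), mark at (283,274), tool turned 4° already. I'll now turn it 105° further counter-clockwise.

Request:
move_arm(motion="255 0 0 -0.001 -7; 255 0 0 -0.001 -14; 255 0 0 -0.001 -21; 255 0 0 -0.001 -28; 255 0 0 -0.001 -35")

```text
t: 4.77
tool_pos: [0.5424, -0.0002, 0.0702]
orientation: [0.609, 0.793, 0.0, 0.0]
contact_force: [1.0, -0.7, -1.0]
opening: 0.596
```

Request:
move_arm(motion="255 0 0 0 -7; 255 0 0 0 -14; 255 0 0 0 -21; 255 0 0 0 -28; 255 0 0 0 -35")

```text
t: 5.18
tool_pos: [0.5423, -0.0003, 0.0703]
orientation: [0.343, 0.939, 0.0, 0.001]
contact_force: [-0.0, -0.4, -0.9]
opening: 0.596
```

```bash
python3 look.py 3
```

```text
5.1833 [-0.308  0.426  0.233  2.048 -0.152  0.682  0.894] [ 5.423e-01 -3.000e-04  7.030e-02] 0.5962116006526508
toolx yaw deg 139.91561716426273
[([194, 204, 118, 128, 10095], array([250.5, 261.7]))]
8301
cap top ((0.5421063899993896, 7.914493471616879e-05), 0.026857860386371613) 0.10717927374011903
```

View pics/w3.png

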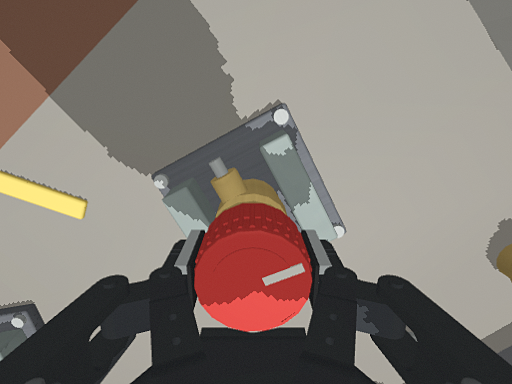

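The mark is still at (283,274) in the gripper view, so the cap turns with the fingers without slipping. One more 35° turn.

Request:
move_arm(motion="255 0 0 0 -7; 255 0 0 0 -14; 255 0 0 0 -21; 255 0 0 0 -28; 255 0 0 0 -35")

```text
t: 5.65
tool_pos: [0.5422, -0.0004, 0.07]
orientation: [0.046, 0.999, -0.0, 0.0]
contact_force: [-0.3, 0.3, -0.4]
opening: 0.599
```

Request:
move_arm(motion="255 0 0 0 0; 255 0 0 0 0; 255 0 0 -0.003 0; 255 0 0 -0.006 0; 255 0 0 -0.01 0")

```text
t: 6.07
tool_pos: [0.5418, -0.0003, 0.0796]
orientation: [0.049, 0.999, -0.0, -0.0]
contact_force: [0.6, -0.7, -1.8]
opening: 0.6
```

```bash
python3 look.py 4
```

```text
6.0667 [-0.188  0.403  0.085  2.035 -0.051  0.705  1.402] [ 5.418e-01 -3.000e-04  7.960e-02] 0.6001928671316298
toolx yaw deg 174.41541668367225
[([194, 204, 118, 128, 8987], array([251.6, 257.4]))]
1167
cap top ((0.5416253805160522, -0.00013074823073111475), 0.02719399519264698) 0.10770374755764345
```

View pics/w4.png

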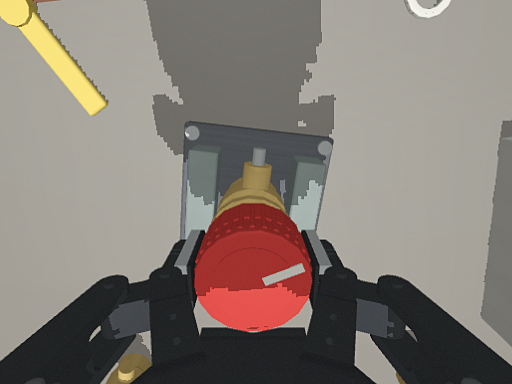

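The cap came up with the fingers: the tool rose 10 mm, the mark has not moved in view, and the force is only 1.8 N. I'll lift it clear and carry it to the white tray.

Request:
move_arm(motion="255 0 0 -0.01 0; 255 0 0 -0.025 0; 255 0 0 -0.045 0; 255 0 0 -0.065 0; 255 0 0 -0.08 0")

```text
t: 6.53
tool_pos: [0.5423, -0.0004, 0.1615]
orientation: [0.048, 0.999, 0.0, 0.001]
contact_force: [1.1, 0.4, -0.7]
opening: 0.598
```

Request:
move_arm(motion="255 -0.001 0.01 0 0; 255 -0.003 0.035 0 0; 255 -0.006 0.07 0 0; 255 -0.009 0.105 0 0; 255 -0.012 0.14 0 0")

```text
t: 6.95
tool_pos: [0.567, 0.1397, 0.1593]
orientation: [0.048, 0.999, 0.0, -0.0]
contact_force: [0.6, -0.3, -1.0]
opening: 0.596
```

Request:
move_arm(motion="255 -0.003 0.035 0 0; 255 -0.006 0.07 0 0; 255 -0.009 0.105 0 0; 255 -0.011 0.13 0 0; 255 -0.012 0.147 0 0")

```text
t: 7.37
tool_pos: [0.5924, 0.2869, 0.1588]
orientation: [0.046, 0.999, 0.0, -0.0]
contact_force: [-0.2, -0.4, -0.5]
opening: 0.6
```

```bash
python3 look.py 5; python3 -c "
from h import *
z=np.load('w5.npz');p=z['p'].astype(int);c=z['c'];m=(p.min(2)>130)&(abs(c[...,2]-.035)<.005);q=c[m];print(len(q),q.min(0),q.max(0))
p=arm.read_camera('side')[0];cv2.imwrite('pics/s5.png',cv2.cvtColor(p,cv2.COLOR_RGB2BGR))"
```

```text
7.3667 [-0.559  0.466  0.014  1.71  -0.009  0.965  0.937] [0.5924 0.2869 0.1588] 0.6003280576791348
toolx yaw deg 174.68152181920027
[([194, 216, 118, 116, 10479], array([252.4, 274. ]))]
0
2697 [0.50431148 0.19436294 0.03165052] [0.674293   0.37283673 0.03752646]
```

View pics/w5.png

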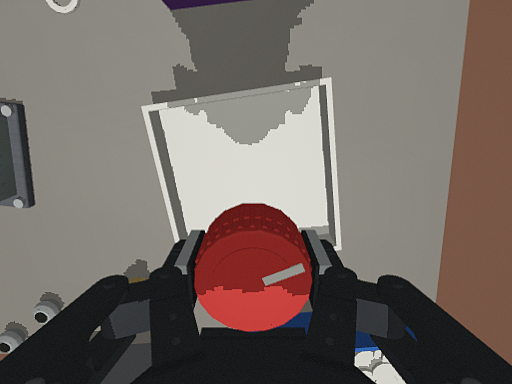

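View pics/s5.png

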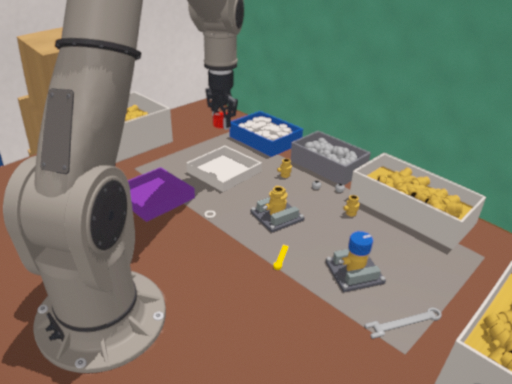

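The cap hangs in the gripper over the white tray, whose rim spans x 0.504–0.674 and y 0.194–0.373. The valve is bare in the side view and the blue cap is undisturbed. Lowering.

Request:
move_arm(motion="255 0 -0.003 0.03 0; 255 0 -0.003 0.065 0; 255 0 -0.003 0.1 0; 255 0 -0.003 0.12 0; 255 0 -0.003 0.135 0")

```text
t: 7.88
tool_pos: [0.5916, 0.2779, 0.0216]
orientation: [0.048, 0.999, -0.001, -0.001]
contact_force: [1.1, 0.7, -1.0]
opening: 0.596
```

Request:
move_arm(motion="255 0 0 0.006 0; 255 0 0 0.012 0; 255 0 0 0.017 0; 255 0 0 0.02 0; 255 0 0 0.02 0")

```text
t: 8.3
tool_pos: [0.593, 0.2799, 0.0045]
orientation: [0.048, 0.999, 0.0, 0.0]
contact_force: [-1.0, 1.3, -1.2]
opening: 0.596
```

Request:
move_arm(motion="255 0 0 0.001 0; 255 0 0 0.002 0; 255 0 0 0.002 0; 255 0 0 0.003 0; 255 0 0 0.003 0")

```text
t: 8.72
tool_pos: [0.5931, 0.2802, 0.002]
orientation: [0.048, 0.999, 0.0, 0.0]
contact_force: [-1.6, -0.3, 6.8]
opening: 0.6
```

Contact with the floor shows as 6.8 N. Releasing gradually.

Request:
move_arm(motion="95 0 0 0 0; 90 0 0 0 0; 80 0 0 0 0; 60 0 0 0 0; 40 0 0 0 0")

```text
t: 9.13
tool_pos: [0.5928, 0.28, 0.0012]
orientation: [0.048, 0.999, -0.0, -0.0]
contact_force: [-0.1, 0.5, 0.6]
opening: 0.843
```

Request:
move_arm(motion="0 0 0 0 0; 0 0 0 0 0; 0 0 0 0 0; 0 0 0 0 0; 0 0 0 0 0")

```text
t: 9.55
tool_pos: [0.5928, 0.28, 0.0013]
orientation: [0.048, 0.999, -0.0, -0.0]
contact_force: [0.4, -0.2, -0.3]
opening: 0.999
```

```bash
python3 look.py 6
```

```text
9.55 [-0.544  0.659  0.007  1.796 -0.006  0.687  0.941] [0.5928 0.28   0.0013] 0.9987243699157727
toolx yaw deg 174.54497356492968
[([194, 216, 119, 113, 10077], array([252.5, 273. ]))]
0
```

View pics/w6.png

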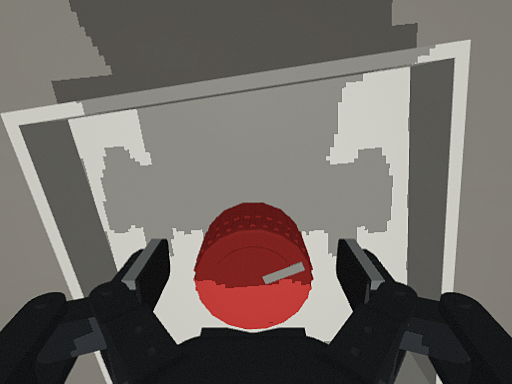

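The fingers are clear on both sides and the cap is standing in the tray. Retreating straight up.

Request:
move_arm(motion="0 0 0 -0.01 0; 0 0 0 -0.03 0; 0 0 0 -0.06 0; 0 0 0 -0.1 0; 0 0 0 -0.14 0")

```text
t: 10.02
tool_pos: [0.5922, 0.2796, 0.143]
orientation: [0.048, 0.999, -0.0, -0.001]
contact_force: [1.8, 0.1, 1.4]
opening: 1.006
```

Request:
move_arm(motion="0 0 0 -0.03 0; 0 0 0 -0.05 0; 0 0 0 -0.06 0; 0 0 0 -0.06 0; 0 0 0 -0.06 0")

```text
t: 10.43
tool_pos: [0.5926, 0.2799, 0.2011]
orientation: [0.048, 0.999, 0.0, -0.0]
contact_force: [-1.5, -0.8, 0.1]
opening: 0.999
```

```bash
python3 look.py 7
python3 - <<'E'
from h import *
z=np.load('w7.npz');p=z['p'].astype(int);c=z['c'];m=(p[...,0]>80)&(p[...,1]<.35*p[...,0])&(p[...,2]<.35*p[...,0])&(abs(c[...,2]-.037)<.01)
q=c[m];print(len(q),np.median(q[:,2]),cv2.minEnclosingCircle(q[:,:2].astype(np.float32)))
t=q[abs(q[:,2]-np.median(q[:,2]))<.004];A=np.c_[t[:,:2],np.ones(len(t))];print("slope",np.linalg.lstsq(A,t[:,2],rcond=None)[0])
p=arm.read_camera('side')[0];cv2.imwrite('pics/s7.png',cv2.cvtColor(p,cv2.COLOR_RGB2BGR))
E
```

```text
10.4333 [-0.554  0.42   0.019  1.681 -0.009  1.04   0.944] [0.5926 0.2799 0.2011] 0.9986473764643603
toolx yaw deg 174.547384592801
[([230, 147, 47, 47, 1666], array([252.9, 169.9]))]
0
1363 0.03681476622906238 ((0.5922383069992065, 0.2805491089820862), 0.026341551914811134)
slope [ 0.01040388 -0.0035644   0.03161793]
```

View pics/w7.png

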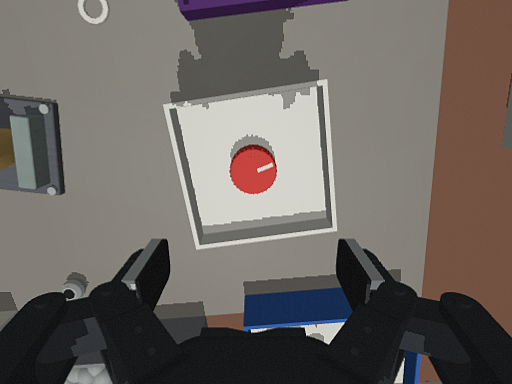

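View pics/s7.png

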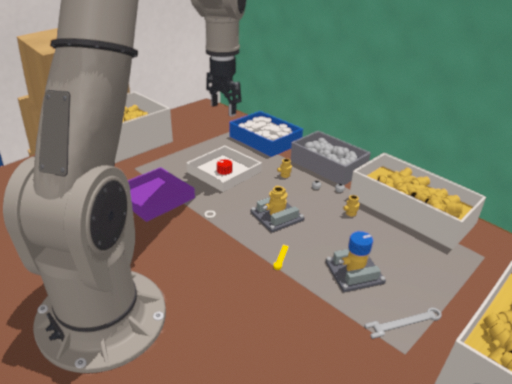

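The cap stands level near the tray's centre, at (253,170) in the wrist view. Its top is at 0.037 m, exactly 5 + 32 mm. The side view shows it in the white tray at (225,166), with the blue cap still on its valve.

```bash
python3 -c "
from workcell import arm
print(arm.job_done())"
```

```text
the job is handed in; nothing more can be done
None
```

The red cap is off its valve and standing open side down in the white tray. I handed the job in after about 10.5 s of the 51 s allowed.

- **Unscrewing:** I gripped the red cap centrally and turned it about 109° counter-clockwise in one grasp. It did not slip in the fingers. It came up off the port with under 2 N of resistance.
- **Placing:** I carried it to the white tray, lowered it until it touched the floor at about 7 N, opened the fingers gradually and backed straight up.
- **Last checks:** The cap's top measured 36.8 mm above the table, against 37 mm expected when standing on the tray floor. It was level to within about 0.6° and within about 5 mm of the tray's centre. The gripper was clear at 0.20 m height, and the blue cap still looked in place in the side view.
- **Failed or disagreed:** No check failed. Early on, the network's position estimates and the side camera differed from the wrist camera by up to 7 mm, so I used the wrist camera's measurement for the grasp. The networks also reported the purple tray as "tray" and, with low confidence, the blue cap as "red_cap"; I ruled both out by colour.

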